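# Restock the objective tray in reverse order

## Task

Move the four cleaned microscope objectives from the cleaning plate into the cells of the white storage tray, one to a cell, in reverse order: the one nearest the robot on the plate goes into the cell farthest from the robot, and so on, so that the colleague across the desk finds them in the order you had. Leave them all standing upright on the cell floors, and never let one fall over.

Things in the scene. Friction and masses are not known exactly. Their poses are not given: they have to be found in the camera images.
- stubby: Steel microscope objective, the short one: 36 mm high, cap 30 mm diameter and 8 mm high, above it a plain 28 mm barrel up to 26 mm, then 25 mm to a broad flat lens on top. About 90 g. Origin: centre of the underside, z up.
- stepped: Steel microscope objective with two sharp steps: 53 mm high, cap 30 mm diameter and 8 mm high, barrel 28 mm diameter up to 36 mm, then 20 mm diameter up to 45 mm, then a 12 mm tip. About 110 g. Origin: centre of the underside, z up.
- slender: Steel microscope objective, the tall slim one: 66 mm high, cap 30 mm diameter and 8 mm high, barrel 24 mm diameter up to 56 mm, then a cone to a 10 mm tip. About 120 g. Origin: centre of the underside, z up.
- collared: Steel microscope objective with a wide black ribbed collar: 56 mm high, cap 32 mm diameter and 8 mm high, barrel 28 mm diameter, collar 36 mm diameter (about 37 over the ribs) from 22 to 36 mm height, 26 mm above it, cone to a 14 mm tip. About 140 g. Origin: centre of the underside, z up.
- plate: Cleaning plate, fixed, left or right of the robot: matt grey aluminium, 236 x 70 mm, 12 mm thick, steel edge strips to 15 mm height. Origin: centre of its underside on the desk; x runs along the row away from the robot (turned up to 20 degrees), y across. Four pads lie on its x axis at -84, -28, +28, +84 mm; pad tops are 16 mm above the desk.
- tray: Storage tray, fixed, on the other side from the plate: white plastic, 228 x 74 mm, one row of four open cells, empty. Origin: centre of its underside on the desk; x runs along the row away from the robot (turned up to 20 degrees), y across. Cell centres on its x axis at -84, -28, +28, +84 mm; cells 52 x 66 mm inside, floor 6 mm and wall tops 14 mm above the desk.
- pad_stubby: Black rubber disc, 42 mm diameter, 4 mm thick, fixed on the cleaning plate: the one on which the stubby objective stands at the start (within 3 mm of its centre). The four pads look alike and differ only by place, drawn anew each time. Origin: centre of its underside, 12 mm above the desk.
- pad_stepped: Black rubber disc, 42 mm diameter, 4 mm thick, fixed on the cleaning plate: the one on which the stepped objective stands at the start (within 3 mm of its centre). The four pads look alike and differ only by place, drawn anew each time. Origin: centre of its underside, 12 mm above the desk.
- pad_slender: Black rubber disc, 42 mm diameter, 4 mm thick, fixed on the cleaning plate: the one on which the slender objective stands at the start (within 3 mm of its centre). The four pads look alike and differ only by place, drawn anew each time. Origin: centre of its underside, 12 mm above the desk.
- pad_collared: Black rubber disc, 42 mm diameter, 4 mm thick, fixed on the cleaning plate: the one on which the collared objective stands at the start (within 3 mm of its centre). The four pads look alike and differ only by place, drawn anew each time. Origin: centre of its underside, 12 mm above the desk.
Not all that is in view belongs to the job. Leave any red look-alike of the stepped alone.

How it is judged:
By the outcome, as a careful person would: the job done as asked, in the order asked, and still so for the second after the job is handed in, with the robot touching nothing.
It also fails if it takes over 99 s, if anything falls off the work surface, if the arm or the gripper's body presses on something with over 40 N, if the wrist force passes 120 N, or if a joint passes its speed limit or range.

## Robot

A 6-joint arm with a two-finger parallel gripper is mounted at the origin on the work surface. World frame = base frame: x ahead of the robot, y to its left, z up, the work surface at z = 0. Lengths are in mm, angles in rad, forces in N, time in s.
With the tool pointing down it reaches from about 350 to 975 mm from the base axis. Payload 7.1 kg.
Tool frame: the origin (TCP) lies midway between the tips of the shut fingers; the grasp point (between the pads) lies 19 mm behind it (ctrl.grip_depth is the distance from the TCP to the grasp point, in mm); z points along the fingers, y is the line along which they close (so a half turn about z gives the same grasp; the last joint's range is limited). The gripper opens to 88 mm and grips with 3 to 60 N. Pads are 20 mm wide; open, the fingers measure 115 mm over their backs; the gripper's body (75 mm by 178 mm) begins 61 mm behind the grasp point.
Start: joints at [1.223, 0.423, 1.63, -0, 1.089, -0.019], TCP at [201.785, 591.513, 222.675] pointing down, gripper open.
Joint ranges: [-3, 3], [-0.9, 2.11], [0.09, 2.58], [-1.31, 4.45], [0.11, 2.69], [-2.54, 2.54]. Speed limits (rad/s): [2.39, 2.39, 3.01, 3.14, 3.14, 3.14].

## Interface

Orientations are given as a rotation vector (axis times angle).
In Python, from workcell import ctrl, cams gives the robot as it stands.
- The arm moves only by the tool move_arm, never from a script. Its argument "steps" is a list of rows, each a list of 3 entries, a list of its own where there are three numbers: the shift along the tool's x, y, z in units of 25 mm (1.0 is 25 mm), then the turn about the tool's z in units of 5 degrees (1.0 is 5 degrees), then the closure, from 0 (fully open) to 1 (shut). A call has 1 to 20 rows; each row shifts and turns the commanded pose from where the row before left it, along the tool's axes as they then stand; what a row does not reach is not made up. A row lasts 1/12 s, in which the tool goes at most 41.7 mm and 7.16 degrees, less where a joint would pass 70% of its speed; a pose out of reach is approached as far as the arm can. A call is refused whole if a number of a shift passes 1 or a number of a turn 1, either way. A call with a gripper value outside its range is refused whole. The fingers move at their own pace and stop on an object; the grip force is fixed at half the most. Time passes only in rows, so rows that do not move let the fingers close. It gives the time, the measured TCP pose, the force, the opening and the grip force at its end, in the units of the state.
- ctrl.get_obs(): the state, without advancing time (a new reading comes with each control period).
- cams.get_image(name): name is "scene" or "top"; returns a dict with "image" (400x640x3 uint8, red, green, blue), "camera_matrix" (3x3 intrinsics, pixels), "k1" (the pictures are not rectified: a ray, as slopes to the right and down, at radius r is drawn at 1 + k1 r^2 times it, then the intrinsics apply), "xyz" and "rotation" of the camera in the world. Camera axes: x right, y down, z forward; pixel columns grow to the right and rows downward; lengths in mm; the calibration is good to about 2 mm. A picture is of the moment at which its call begins. There is no depth.
- ctrl.close_job(): hands the job in; it is judged then, once.
Trained networks look in the newest picture that a camera, given by its name, has taken for a name from the list of things; names that differ only in an ending like _2 or _b are one class to them, and where a whole thing is asked for, a point or a joint stands for the part that bears it (a point fixed in the world has none). Each returns a list of dicts, best first, with "p" (0 to 1); they miss things now and then, are a little off and sometimes report something else, mostly with a low value. They report only what shows in the picture. A call takes as long as a camera call. They do not tell look-alikes from the thing itself.
- cams.boxes_of(camera, thing): "rect" ([centre column, centre row, width, height] in pixels, round what is visible of it).
- cams.cut_out(camera, thing): "pixels" (400x640 bool, what is visible of it) and "rect" ([centre column, centre row, width, height] in pixels, round what is visible of it).
The state is a dict: "t": time; "qpos": joint angles; "qvel": joint speeds; "joint_torque": joint torques, N m; "ee_pos": TCP position; "orientation": TCP orientation; "ft_force": force on the tool from outside, world axes, zero at the start; "moment": the same for the moment, N m; "width": finger opening in mm; "grasp_force": force on a finger pad.
Only numpy, scipy, OpenCV 4.12 (cv2) and the standard library are available. Lean on these libraries where they do the work, as an engineer would, in place of code of your own. Each camera call takes 0.05 s, during which the arm holds its last target. There are 200 camera calls.

## Working session

There is one attempt and no reset: what is moved stays moved. The work goes in short steps, Python scripts to look and compute and a tool call to move; the robot and the scene stay as the last step left them, time stands still between calls to the robot, and variables do not carry over. Pictures are saved under pics/ and viewed, at most 14 in all, crops included, and the job is handed in when it is done.

Besides the shell and the picture viewer there is one more tool, called after "Call:" in YAML: its name, and indented under it one key for each argument. move_arm: Moves the arm, as the interface text tells. Its arguments: {"type":"object","properties":{"steps":{"type":"array"}},"required":["steps"]}

```bash
mkdir -p pics; ls
cat > h.py <<'E'
import numpy as np, cv2
from workcell import ctrl, cams
def grab(n,save=None):
    d=cams.get_image(n)
    if save: cv2.imwrite('pics/'+save,d['image'][:,:,::-1])
    return d
def ray(d,u,v):
    K=np.array(d['camera_matrix']);k=float(d['k1'])
    p=cv2.undistortPoints(np.array([[[u,v]]],float),K,np.array([k,0,0,0,0.]))[0,0]
    R=np.array(d['rotation']);R=R if R.shape==(3,3) else cv2.Rodrigues(R)[0]
    return np.array(d['xyz'],float),R@np.array([p[0],p[1],1])
def at(d,u,v,z):
    o,r=ray(d,u,v);return o+r*(z-o[2])/r[2]
def proj(d,P):
    R=np.array(d['rotation']);R=R if R.shape==(3,3) else cv2.Rodrigues(R)[0]
    c=(np.atleast_2d(P)-np.array(d['xyz']))@R
    return cv2.projectPoints(c,np.zeros(3),np.zeros(3),np.array(d['camera_matrix']),np.array([float(d['k1']),0,0,0,0.]))[0][:,0]
E
python3 - <<'E'
from h import *
for n in('top','scene'):
    d=grab(n,n+'0.png');print(n,d['camera_matrix'],d['k1'],d['xyz'],d['rotation'])
    for t in('stubby','stepped','slender','collared','plate','tray'):
        print(t,[(round(b['p'],2),np.round(b['rect'],1).tolist()) for b in cams.boxes_of(n,t)][:4])
print(ctrl.get_obs())
E
```

```text
pics
top [[397.56543782   0.         319.01822167]
 [  0.         397.56543782 202.97422445]
 [  0.           0.           1.        ]] 0.016111937162376234 [398.67796819  -4.70175034 721.80300222] [-2.12686063  2.17091523 -0.20442168]
stubby [(0.77, [412.8, 204.3, 21.9, 17.7])]
stepped [(0.78, [365.5, 258.8, 18.3, 15.6]), (0.75, [417.3, 238.4, 22.0, 19.0]), (0.69, [432.0, 288.9, 19.7, 17.2])]
slender [(0.83, [411.8, 143.8, 24.1, 27.7])]
collared [(0.84, [414.0, 173.3, 23.2, 15.0]), (0.7, [410.4, 144.4, 26.6, 22.3])]
plate [(0.67, [410.3, 196.4, 49.0, 128.5])]
tray [(0.74, [185.2, 192.4, 53.7, 133.4])]
scene [[392.19099048   0.         324.30053958]
 [  0.         392.19099048 197.49583199]
 [  0.           0.           1.        ]] -0.036312990301680184 [ 984.58133798 -405.75904117  455.92980028] [-2.01285964 -0.92172245  0.49464376]
stubby [(0.71, [239.3, 233.3, 19.0, 29.8])]
stepped [(0.84, [219.6, 217.1, 18.3, 23.1]), (0.77, [188.1, 209.4, 14.5, 33.5]), (0.71, [252.6, 199.2, 13.6, 26.7])]
slender [(0.55, [277.5, 266.0, 17.6, 39.0])]
collared [(0.6, [254.5, 248.5, 28.6, 27.6])]
plate [(0.67, [251.9, 260.1, 111.7, 97.8])]
tray [(0.87, [412.6, 181.1, 106.1, 53.1])]
{'t': 0.7, 'qpos': array([ 1.22300077e+00,  4.23081651e-01,  1.62992005e+00, -2.09429047e-05,
        1.08861796e+00, -1.89830846e-02]), 'qvel': array([ 1.14169922e-03,  1.04846490e-04, -1.88018244e-03, -1.87538281e-03,
        6.58071547e-05,  2.49303750e-04]), 'joint_torque': array([-3.73893956e-03, -5.44422877e+01, -2.73998630e+01,  6.42261235e-02,
        1.67907472e-02, -2.35516200e-05]), 'ee_pos': array([201.78466668, 591.49603   , 222.6786337 ]), 'orientation': array([ 5.14156564e-01,  3.09921986e+00, -4.70316346e-05]), 'ft_force': array([ 0.20372164,  0.19289695, -0.1558906 ]), 'moment': array([0.0336925 , 0.01892411, 0.00329799]), 'grasp_force': 0.0, 'width': 87.66782057795311}
```

View pics/top0.png

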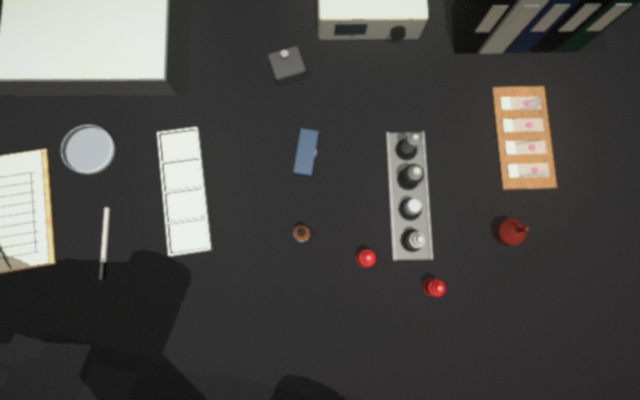

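View pics/scene0.png

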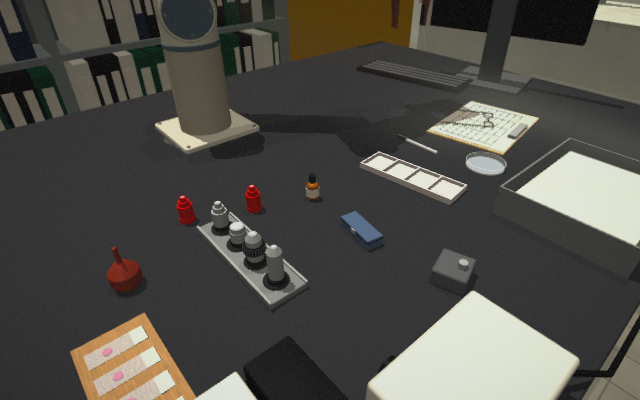

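The top view shows the grey plate at about (410,196). From near (bottom) to far it holds stepped (415,239), stubby (412,207), collared (412,175) and slender (409,145). The white tray is at (184,191).

Candidates for stepped are the steel one on the plate at (415,239) and two red look-alikes at (366,258) and (434,288). By the description I choose the steel one.

```bash
cat >> h.py <<'E'
from scipy.optimize import least_squares
S={'stubby':[(30,0),(30,8),(28,26),(25,36)],'stepped':[(30,0),(30,8),(28,36),(20,45),(12,53)],
'slender':[(30,0),(30,8),(24,56),(10,66)],'collared':[(32,0),(32,8),(37,22),(37,36),(26,45),(14,56)]}
a=np.linspace(0,2*np.pi,40,endpoint=False)
def rim(n,x,y,z): return np.concatenate([np.c_[x+D/2*np.cos(a),y+D/2*np.sin(a),0*a+z+h] for D,h in S[n]])
def box(d,P):
    q=proj(d,P);lo,hi=q.min(0),q.max(0);return np.r_[lo,hi]
def r2b(r): return np.array([r[0]-r[2]/2,r[1]-r[3]/2,r[0]+r[2]/2,r[1]+r[3]/2])
def rectpose(d,m,z):
    c,_=cv2.findContours(m.astype(np.uint8),cv2.RETR_EXTERNAL,cv2.CHAIN_APPROX_NONE)
    c=max(c,key=cv2.contourArea)[:,0]
    P=np.array([at(d,u,v,z)[:2] for u,v in c],np.float32)
    (cx,cy),_,_=r=cv2.minAreaRect(P); b=cv2.boxPoints(r); e=[b[1]-b[0],b[2]-b[1]]
    l=max(e,key=np.linalg.norm); l=l*np.sign(l[0])
    return cx,cy,np.arctan2(l[1],l[0]),sorted(map(np.linalg.norm,e))
E
python3 - <<'E'
from h import *
D={n:grab(n) for n in('top','scene')}
for t,z in(('plate',15),('tray',14)):
    for n in D:
        c=cams.cut_out(n,t)
        if c: print(t,n,round(c[0]['p'],2),np.round(np.hstack(rectpose(D[n],c[0]['pixels'],z)),3))
B={n:{t:[b['rect'] for b in cams.boxes_of(n,t)] for t in S} for n in D}
for t in S:
    for i,j in [(i,j) for i in range(len(B['top'][t])) for j in range(len(B['scene'][t]))]:
        bs=[(D['top'],r2b(B['top'][t][i])),(D['scene'],r2b(B['scene'][t][j]))]
        for z in (16,0):
            f=lambda p:np.concatenate([box(d,rim(t,*p,z))-b for d,b in bs])
            x0=at(D['top'],*B['top'][t][i][:2],z+30)[:2]
            s=least_squares(f,x0,loss='soft_l1');
            if s.cost<60: print(t,i,j,z,np.round(s.x,1),'cost',round(s.cost,1),np.round(f(s.x),1))
im=D['top']['image'][110:310,330:490];im2=D['scene']['image'][170:310,150:330]
cv2.imwrite('pics/c1.png',np.hstack([cv2.resize(im,(400,500),interpolation=2),cv2.resize(im2,(400,500),interpolation=2)])[:,:,::-1])
print(cv2.Rodrigues(ctrl.get_obs()['orientation'])[0].round(3))
E
```

```text
plate top 0.89 [ 5.27423e+02 -1.88652e+02  2.00000e-03  7.33970e+01  2.36744e+02]
plate scene 0.91 [ 5.35503e+02 -1.90864e+02  3.00000e-03  7.56190e+01  2.42057e+02]
tray top 0.67 [5.43690e+02 2.17424e+02 1.30000e-01 7.70000e+01 2.30141e+02]
stubby 0 0 16 [ 500.7 -185.5] cost 5.0 [ 0.5  0.1  1.3  3.   1.9 -0.3  1.   1.2]
stubby 0 0 0 [ 501.  -188.4] cost 20.4 [0.1 1.5 0.4 3.9 1.8 7.9 0.7 9.1]
stepped 0 0 16 [ 444.3 -191.2] cost 5.0 [-1.6  1.8  0.7 -0.9 -1.  -0.6  1.   2.3]
stepped 0 0 0 [ 443.6 -194.3] cost 19.5 [-2.   3.  -0.2 -0.1 -1.2  7.4  0.6  9.8]
stepped 1 1 16 [ 360.8 -216.8] cost 25.8 [ -0.5  -1.6   4.1  -0.   -3.9 -10.1   1.9  -9.1]
stepped 1 1 0 [ 359.6 -220.9] cost 10.0 [-0.7 -1.2  3.3 -0.1 -4.4 -2.4  1.3 -1.8]
stepped 2 2 16 [ 414.9 -104.6] cost 16.1 [ 1.2 -0.9  0.2  0.2 -0.4 -7.6  1.6 -8.4]
stepped 2 2 0 [ 414.8 -106.7] cost 2.3 [ 1.3 -0.4 -0.1  0.2 -0.4 -0.2  1.4 -1.3]
slender 0 0 16 [ 614.7 -187.8] cost 10.3 [ 0.6  1.7 -4.4 -2.1 -2.1 -1.1  0.7  3.1]
slender 0 0 0 [ 614.7 -189.2] cost 27.3 [-0.6  4.8 -6.2  0.2 -1.8  7.6  0.7 10.9]
collared 0 0 16 [ 560.4 -192. ] cost 14.6 [-4.6 -2.9  0.5  1.5  0.6 -1.6 -4.2  4.4]
collared 0 0 0 [ 559.4 -194.3] cost 28.3 [-5.3 -0.  -0.8  3.7  0.4  6.7 -4.8 12. ]
[[-0.946  0.323  0.   ]
 [ 0.323  0.946 -0.   ]
 [-0.    -0.    -1.   ]]
```

View pics/c1.png

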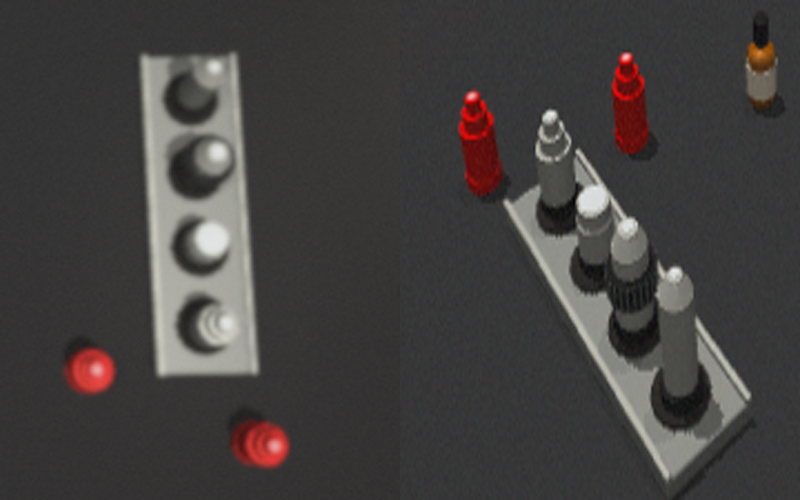

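The crop confirms the row from near to far: stepped, stubby, collared, slender. Both red look-alikes, at crop (90,370) and (262,445), are off the plate. The plate centre is about (529,-189) with no turn; the tray centre is about (544,217), turned 7.4°.

Call:
move_arm:
  steps:
    - [[0,0,0],-0.945,0.25]
    - [[0,0,0],-0.945,0.25]
    - [[0,0,0],-0.945,0.25]
    - [[0,0,0],-0.945,0.25]
    - [[-0.6,-1,0],0,0.25]
    - [[-0.6,-1,0],0,0.25]
    - [[-0.6,-1,0],0,0.25]
    - [[-0.6,-1,0],0,0.25]
    - [[-0.6,-1,0],0,0.25]
    - [[-0.6,-1,0],0,0.25]
    - [[-0.6,-1,0],0,0.25]
    - [[-0.6,-1,0],0,0.25]
    - [[-0.6,-1,0],0,0.25]
    - [[-0.6,-1,0],0,0.25]
    - [[-0.6,-1,0],0,0.25]
    - [[-0.6,-1,0],0,0.25]
    - [[-0.6,-1,0],0,0.25]
    - [[-0.6,-1,0],0,0.25]
    - [[-0.6,-1,0],0,0.25]
    - [[-0.6,-1,0],0,0.25]

```text
t: 3.07
ee_pos: [442.9, 190.5, 222.9]
orientation: [-0.002, 3.141, 0.0]
ft_force: [0.9, -0.2, 1.1]
width: 66.1
grasp_force: 0.0
```

Call:
move_arm:
  steps:
    - [[-0.05,-1,0],0,0.25]
    - [[-0.05,-1,0],0,0.25]
    - [[0,-1,0],0,0.25]
    - [[0,-1,0],0,0.25]
    - [[0,-1,0],0,0.25]
    - [[0,-1,0],0,0.25]
    - [[0,-1,0],0,0.25]
    - [[0,-1,0],0,0.25]
    - [[0,-1,0],0,0.25]
    - [[0,-1,0],0,0.25]
    - [[0,-1,0],0,0.25]
    - [[0,-1,0],0,0.25]
    - [[0,-1,0],0,0.25]
    - [[0,-1,0],0,0.25]
    - [[0,-0.7,0],0,0.25]
    - [[0,-0.4,0],0,0.25]
    - [[0,-0.1,0],0,0.25]
    - [[0,0,0],0,0.25]

```text
t: 4.57
ee_pos: [445.0, -188.4, 222.6]
orientation: [0.0, -3.141, -0.0]
ft_force: [-1.5, -0.1, -1.0]
width: 66.0
grasp_force: 0.0
```

Run:
```python
from h import *
for n in('top','scene'):
    d=grab(n)
    for t in('tray',):
        for c in cams.cut_out(n,t)[:1]: print(t,n,round(c['p'],2),np.round(np.hstack(rectpose(d,c['pixels'],14)),3))
```

```text
tray top 0.81 [5.43761e+02 2.17173e+02 1.31000e-01 7.99170e+01 2.33129e+02]
tray scene 0.7 [5.48238e+02 2.10238e+02 1.20000e-01 9.80190e+01 2.35541e+02]
```

Call:
move_arm:
  steps:
    - [[0,-0.06,0.5],0,0.25]
    - [[0,0,1],0,0.25]
    - [[0,0,1],0,0.25]
    - [[0,0,1],0,0.25]
    - [[0,0,1],0,0.25]
    - [[0,0,1],0,0.25]
    - [[0,0,0.8],0,0.25]
    - [[0,0,0.6],0,0.25]
    - [[0,0,0.4],0,0.25]
    - [[0,0,0.3],0,0.25]
    - [[0,0,0.2],0,0.25]
    - [[0,0,0.1],0,0.25]
    - [[0,0,0],0,0.25]
    - [[0,0,0],0,0.25]

```text
t: 5.93
ee_pos: [445.5, -189.9, 25.7]
orientation: [-0.002, 3.141, -0.001]
ft_force: [-0.2, -0.5, -0.2]
width: 65.6
grasp_force: 0.0
```

Run:
```python
from h import *
d=grab('scene');e=grab('top')
cv2.imwrite('pics/c2.png',np.hstack([cv2.resize(e['image'][110:310,330:490],(400,500),interpolation=2),cv2.resize(d['image'][150:290,150:330],(400,500),interpolation=2)])[:,:,::-1])
```

```text
(no output)
```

View pics/c2.png

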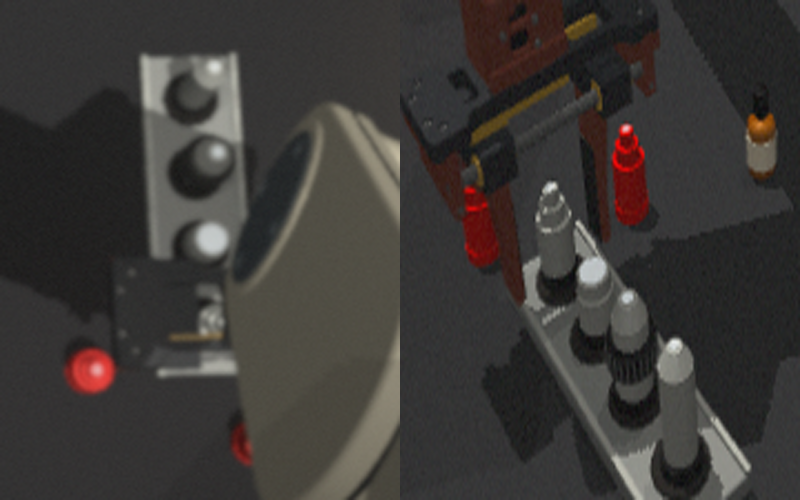

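The crop shows the fingers straddling the stepped objective, at crop (555,235), clear of the reds.

Call:
move_arm:
  steps:
    - [[0,0,0],0,0.4]
    - [[0,0,0],0,0.5]
    - [[0,0,0],0,0.58]
    - [[0,0,0],0,0.62]
    - [[0,0,0],0,0.66]
    - [[0,0,0],0,0.7]
    - [[0,0,0],0,0.75]
    - [[0,0,0],0,0.85]
    - [[0,0,0],0,1]
    - [[0,0,0],0,1]
    - [[0,0,0],0,1]

```text
t: 6.95
ee_pos: [445.1, -189.7, 25.2]
orientation: [0.002, -3.142, -0.0]
ft_force: [0.2, 0.2, 0.9]
width: 26.3
grasp_force: 30.0
```

Call:
move_arm:
  steps:
    - [[0,0,-0.1],0,1]
    - [[0,0,-0.3],0,1]
    - [[0,0,-0.5],0,1]
    - [[0,0,-0.7],0,1]
    - [[0,0,-0.8],0,1]
    - [[0,0,-0.8],0,1]
    - [[0,0,-0.7],0,1]
    - [[0,0,-0.4],0,1]
    - [[0,0,-0.1],0,1]
    - [[0,0,0],0,1]

```text
t: 7.78
ee_pos: [445.4, -189.9, 135.8]
orientation: [-0.002, 3.14, -0.001]
ft_force: [0.2, -0.2, -1.3]
width: 26.5
grasp_force: 30.0
```

Run:
```python
from h import *
d=grab('scene')
cv2.imwrite('pics/c3.png',cv2.resize(d['image'][90:290,140:340],(600,600),interpolation=2)[:,:,::-1])
```

```text
(no output)
```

View pics/c3.png

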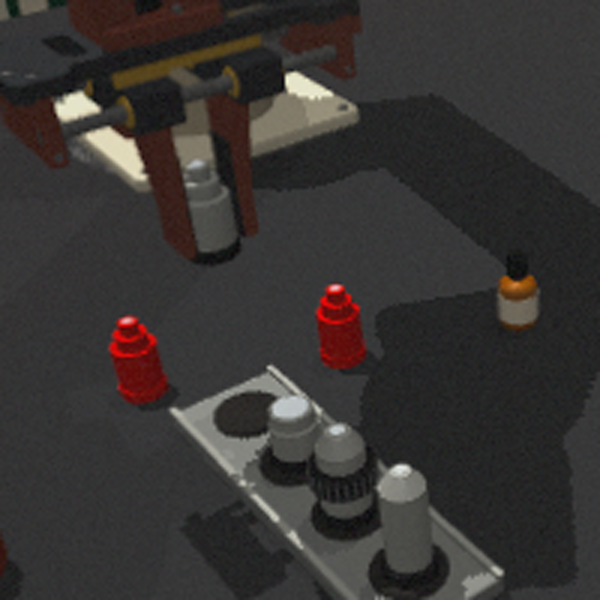

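The stepped objective is held upright, and its pad is left empty at crop (247,413).

Run:
```python
from h import *
d=grab('scene')
print('pad',at(d,140+247/3,90+413/3,16))
z=135.5-9.5;o=ctrl.get_obs()['ee_pos']
for c in cams.boxes_of('scene','stepped')[:4]:
    f=lambda p:box(d,rim('stepped',*p,z))-r2b(c['rect'])
    s=least_squares(f,o[:2]);print(c['p'],np.round(c['rect'],1),s.x.round(1),round(s.cost,1),o[:2].round(1))
```

```text
pad [ 446.53200052 -189.48293454   16.        ]
0.96 [209.8 163.2  16.1  30.5] [ 448.2 -191.2] 16.3 [ 444.6 -189.5]
0.88 [189.2 209.8  16.6  31.6] [ 544.7 -270.6] 55.9 [ 444.6 -189.5]
0.79 [253.6 199.3  15.5  32.4] [ 581.1 -192. ] 34.3 [ 444.6 -189.5]
```

Call:
move_arm:
  steps:
    - [[-0.1,0.3,0],0,1]
    - [[-0.42,0.95,0],0,1]
    - [[-0.42,0.95,0],0,1]
    - [[-0.42,0.95,0],0,1]
    - [[-0.42,0.95,0],0,1]
    - [[-0.42,0.95,0],0,1]
    - [[-0.42,0.95,0],0,1]
    - [[-0.42,0.95,0],0,1]
    - [[-0.42,0.95,0],0,1]
    - [[-0.42,0.95,0],0,1]
    - [[-0.42,0.95,0],0,1]
    - [[-0.42,0.95,0],0,1]
    - [[-0.42,0.95,0],0,1]
    - [[-0.42,0.95,0],0,1]
    - [[-0.42,0.95,0],0,1]
    - [[-0.42,0.95,0],0,1]
    - [[-0.42,0.95,0],0,1]
    - [[-0.42,0.95,0],0,1]
    - [[-0.04,0.23,0],0,1]
    - [[0,0,0],0,1]

```text
t: 9.6
ee_pos: [626.2, 229.5, 133.8]
orientation: [0.005, -3.14, 0.0]
ft_force: [-0.2, -1.3, -1.6]
width: 26.4
grasp_force: 30.0
```

Call:
move_arm:
  steps:
    - [[0,0,0],-0.735,1]
    - [[0,0,0],-0.735,1]
    - [[0,0,0.5],0,1]
    - [[0,0,0.7],0,1]
    - [[0,0,0.7],0,1]
    - [[0,0,0.5],0,1]
    - [[0,0,0.3],0,1]
    - [[0,0,0],0,1]
    - [[0,0,0],0,1]

```text
t: 10.35
ee_pos: [626.4, 227.1, 67.2]
orientation: [0.202, -3.134, 0.001]
ft_force: [0.5, 0.4, -0.7]
width: 25.9
grasp_force: 30.0
```

Run:
```python
from h import *
d=grab('scene');e=grab('top')
cv2.imwrite('pics/c4.png',np.hstack([cv2.resize(e['image'][110:270,120:248],(400,500),interpolation=2),cv2.resize(d['image'][80:220,350:490],(400,500),interpolation=2)])[:,:,::-1])
```

```text
(no output)
```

View pics/c4.png

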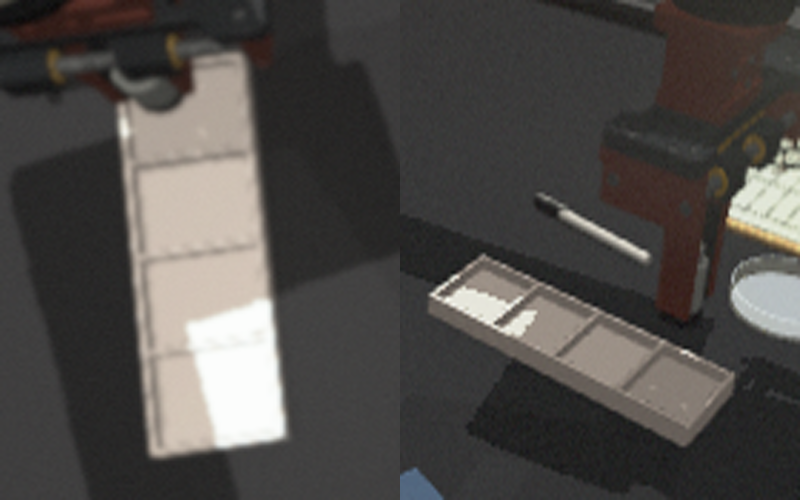

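The top crop shows the tilted tray with the objective's tip over the far cell at crop (155,95). Near corners are at (150,457) and (287,437), and the far right corner is at (245,55). I'll check these numerically.

Run:
```python
from h import *
d=grab('top');f=400/128;g=500/160
for u,v,z in((155,95,105),(245,55,14),(287,437,14),(150,457,14),(120,103,14)): print((u,v),at(d,120+u/f,110+v/g,z).round(1))
c,s=np.cos(.13),np.sin(.13)
print([(np.array([544+x*c-y*s,217+x*s+y*c])).round(1) for x,y in((114,-37),(-114,-37),(-114,37))])
s_=grab('scene');f=400/140;g=500/140
for u,v in((484,257),(735,375),(685,445),(430,297)):print(at(s_,350+(u-400)/f,80+v/g,14).round(1))
```

```text
(155, 95) [605.1 213.3 105. ]
(245, 55) [659.5 193.9  14. ]
(287, 437) [434.7 164.8  14. ]
(150, 457) [425.3 240.3  14. ]
(120, 103) [631.  265.4  14. ]
[array([661.8, 195.1]), array([435.8, 165.5]), array([426.2, 238.9])]
[431.7 238.8  14. ]
[653.8 268.7  14. ]
[671.  180.7  14. ]
[440.6 165.8  14. ]
```

Call:
move_arm:
  steps:
    - [[0,0,0.5],0,1]
    - [[0,0,0.6],0,1]
    - [[0,0,0.4],0,1]
    - [[0,0,0.2],0,1]
    - [[0,0,0.12],0,1]
    - [[0,0,0.08],0,1]
    - [[0,0,0.06],0,1]
    - [[0,0,0],0,1]
    - [[0,0,0],0,1]

```text
t: 11.3
ee_pos: [627.0, 227.6, 19.0]
orientation: [-0.203, 3.134, 0.0]
ft_force: [0.3, -0.1, -0.7]
width: 25.9
grasp_force: 30.0
```

Call:
move_arm:
  steps:
    - [[0,0,0.04],0,1]
    - [[0,0,0.04],0,1]
    - [[0,0,0.04],0,1]
    - [[0,0,0],0,1]

```text
t: 11.63
ee_pos: [626.6, 227.4, 15.6]
orientation: [0.203, -3.135, 0.0]
ft_force: [0.1, 0.1, -0.8]
width: 25.9
grasp_force: 30.0
```

Call:
move_arm:
  steps:
    - [[0,0,0.03],0,1]
    - [[0,0,0],0,1]
    - [[0,0,0],0,1]

```text
t: 11.88
ee_pos: [626.8, 227.5, 15.2]
orientation: [-0.203, 3.135, 0.0]
ft_force: [-1.4, -1.5, 2.6]
width: 26.4
grasp_force: 30.0
```

Contact is starting (Fz 2.6 N). I'll release gently, then lift.

Call:
move_arm:
  steps:
    - [[0,0,0.01],0,1]
    - [[0,0,0],0,0.68]
    - [[0,0,0],0,0.66]
    - [[0,0,0],0,0.63]
    - [[0,0,0],0,0.6]
    - [[0,0,0],0,0.57]
    - [[0,0,0],0,0.55]
    - [[0,0,0],0,0.55]
    - [[0,0,-0.2],0,0.55]
    - [[0,0,-0.5],0,0.55]
    - [[0,0,-0.8],0,0.55]
    - [[0,0,-0.8],0,0.5]
    - [[0,0,-0.8],0,0.4]
    - [[0,0,-0.8],0,0.3]
    - [[0,0,-0.6],0,0.25]
    - [[0,0,-0.1],0,0.25]
    - [[0,0,0],0.735,0.25]
    - [[0,0,0],0.735,0.25]
    - [[0,0,0],0,0.25]

```text
t: 13.47
ee_pos: [626.5, 227.4, 129.9]
orientation: [0.002, 3.142, 0.0]
ft_force: [0.3, 0.5, 0.7]
width: 66.0
grasp_force: 0.0
```

Run:
```python
from h import *
d=grab('scene')
cv2.imwrite('pics/c5.png',cv2.resize(d['image'][80:220,350:490],(500,500),interpolation=2)[:,:,::-1])
```

```text
(no output)
```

View pics/c5.png

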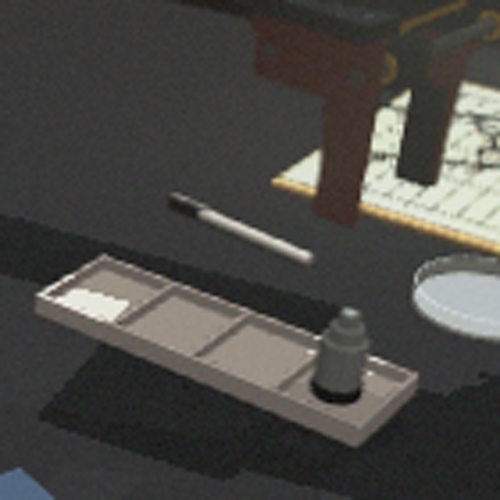

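The stepped objective stands upright in the far cell at crop (337,370). Next is the stubby one.

Call:
move_arm:
  steps:
    - [[0.07,-0.3,0],0,0.25]
    - [[0.29,-0.95,0],0,0.25]
    - [[0.29,-0.95,0],0,0.25]
    - [[0.29,-0.95,0],0,0.25]
    - [[0.29,-0.95,0],0,0.25]
    - [[0.29,-0.95,0],0,0.25]
    - [[0.29,-0.95,0],0,0.25]
    - [[0.29,-0.95,0],0,0.25]
    - [[0.29,-0.95,0],0,0.25]
    - [[0.29,-0.95,0],0,0.25]
    - [[0.29,-0.95,0],0,0.25]
    - [[0.29,-0.95,0],0,0.25]
    - [[0.29,-0.95,0],0,0.25]
    - [[0.29,-0.95,0],0,0.25]
    - [[0.29,-0.95,0],0,0.25]
    - [[0.29,-0.95,0],0,0.25]
    - [[0.29,-0.95,0],0,0.25]
    - [[0.29,-0.95,0],0,0.25]
    - [[0,-0.17,0],0,0.25]
    - [[0,0,0],0,0.25]

```text
t: 15.18
ee_pos: [501.6, -189.6, 129.6]
orientation: [-0.001, -3.142, 0.0]
ft_force: [0.4, -0.1, 0.4]
width: 66.1
grasp_force: 0.0
```

Call:
move_arm:
  steps:
    - [[0,0,0],0,0.25]
    - [[0,0,0.5],0,0.25]
    - [[0,0,0.8],0,0.25]
    - [[0,0,0.8],0,0.25]
    - [[0,0,0.8],0,0.25]
    - [[0,0,0.6],0,0.25]
    - [[0,0,0.4],0,0.25]
    - [[0,0,0],0,0.25]
    - [[0,0,0],0,0.25]

```text
t: 15.93
ee_pos: [502.1, -187.4, 32.0]
orientation: [0.004, -3.141, -0.001]
ft_force: [0.2, 0.2, 0.5]
width: 65.8
grasp_force: 0.0
```

Call:
move_arm:
  steps:
    - [[0,0,0.2],0,0.25]
    - [[0,0,0.16],0,0.25]
    - [[0,0,0.1],0,0.25]
    - [[0,0,0],0,0.25]
    - [[0,0,0],0,0.4]
    - [[0,0,0],0,0.5]
    - [[0,0,0],0,0.58]
    - [[0,0,0],0,0.62]
    - [[0,0,0],0,0.66]
    - [[0,0,0],0,0.7]
    - [[0,0,0],0,0.75]
    - [[0,0,0],0,0.85]
    - [[0,0,0],0,1]
    - [[0,0,0],0,1]
    - [[0,0,0],0,1]

```text
t: 17.18
ee_pos: [502.1, -188.2, 20.7]
orientation: [-0.002, 3.142, -0.0]
ft_force: [-0.7, 0.2, 2.5]
width: 27.4
grasp_force: 30.0
```

Call:
move_arm:
  steps:
    - [[0,0,-0.1],0,1]
    - [[0,0,-0.3],0,1]
    - [[0,0,-0.5],0,1]
    - [[0,0,-0.7],0,1]
    - [[0,0,-0.8],0,1]
    - [[0,0,-0.8],0,1]
    - [[0,0,-0.7],0,1]
    - [[0,0,-0.4],0,1]
    - [[0,0,-0.1],0,1]
    - [[0,0,0],0,1]

```text
t: 18.02
ee_pos: [502.5, -188.3, 131.7]
orientation: [-0.002, 3.14, -0.001]
ft_force: [-0.1, 1.0, -1.4]
width: 27.5
grasp_force: 30.0
```

Call:
move_arm:
  steps:
    - [[-0.07,0.3,0],0,1]
    - [[-0.16,0.93,0],0,1]
    - [[-0.16,0.93,0],0,1]
    - [[-0.16,0.93,0],0,1]
    - [[-0.16,0.93,0],0,1]
    - [[-0.16,0.93,0],0,1]
    - [[-0.16,0.93,0],0,1]
    - [[-0.16,0.93,0],0,1]
    - [[-0.16,0.93,0],0,1]
    - [[-0.16,0.93,0],0,1]
    - [[-0.16,0.93,0],0,1]
    - [[-0.16,0.93,0],0,1]
    - [[-0.16,0.93,0],0,1]
    - [[-0.16,0.93,0],0,1]
    - [[-0.16,0.93,0],0,1]
    - [[-0.16,0.93,0],0,1]
    - [[-0.16,0.93,0],0,1]
    - [[-0.16,0.93,0],0,1]
    - [[0,0.24,0],0,1]
    - [[0,0,0],0,1]

```text
t: 19.68
ee_pos: [570.5, 222.2, 129.2]
orientation: [0.006, -3.14, 0.001]
ft_force: [-0.8, -0.0, -1.4]
width: 27.3
grasp_force: 30.0
```

Call:
move_arm:
  steps:
    - [[0,0,0],-0.735,1]
    - [[0,0,0],-0.735,1]
    - [[0,0,0.5],0,1]
    - [[0,0,0.8],0,1]
    - [[0,0,0.8],0,1]
    - [[0,0,0.8],0,1]
    - [[0,0,0.6],0,1]
    - [[0,0,0.4],0,1]
    - [[0,0,0.2],0,1]
    - [[0,0,0],0,1]
    - [[0,0,0],0,1]

```text
t: 20.6
ee_pos: [571.5, 220.4, 28.1]
orientation: [0.202, -3.135, 0.0]
ft_force: [-0.5, -0.4, 0.1]
width: 27.7
grasp_force: 30.0
```

Call:
move_arm:
  steps:
    - [[0,0,0.25],0,1]
    - [[0,0,0.18],0,1]
    - [[0,0,0.1],0,1]
    - [[0,0,0.06],0,1]
    - [[0,0,0.04],0,1]
    - [[0,0,0],0,1]
    - [[0,0,0],0,1]

```text
t: 21.18
ee_pos: [571.5, 220.7, 12.5]
orientation: [-0.203, 3.135, 0.0]
ft_force: [0.8, 0.7, -1.3]
width: 27.4
grasp_force: 30.0
```

Call:
move_arm:
  steps:
    - [[0,0,0.04],0,1]
    - [[0,0,0],0,1]
    - [[0,0,0],0,1]

```text
t: 21.43
ee_pos: [571.5, 220.7, 11.5]
orientation: [-0.203, 3.135, 0.0]
ft_force: [-0.1, -1.1, -1.2]
width: 27.5
grasp_force: 30.0
```

Call:
move_arm:
  steps:
    - [[0,0,0.03],0,1]
    - [[0,0,0],0,1]
    - [[0,0,0],0,1]

```text
t: 21.68
ee_pos: [571.6, 220.7, 10.8]
orientation: [-0.203, 3.135, 0.0]
ft_force: [-0.1, 0.0, 0.7]
width: 27.5
grasp_force: 30.0
```

Call:
move_arm:
  steps:
    - [[0,0,0.02],0,1]
    - [[0,0,0],0,1]
    - [[0,0,0],0,1]

```text
t: 21.93
ee_pos: [571.6, 220.7, 10.7]
orientation: [-0.203, 3.135, 0.0]
ft_force: [-0.8, -0.2, 4.9]
width: 27.7
grasp_force: 30.0
```

Contact. I'll release to 36 mm only, so the fingers clear the walls, then lift and return for the collared one.

Call:
move_arm:
  steps:
    - [[0,0,0],0,0.68]
    - [[0,0,0],0,0.66]
    - [[0,0,0],0,0.63]
    - [[0,0,0],0,0.61]
    - [[0,0,0],0,0.6]
    - [[0,0,0],0,0.6]
    - [[0,0,0],0,0.6]
    - [[0,0,-0.2],0,0.6]
    - [[0,0,-0.5],0,0.6]
    - [[0,0,-0.8],0,0.55]
    - [[0,0,-0.8],0,0.5]
    - [[0,0,-0.8],0,0.4]
    - [[0,0,-0.8],0,0.3]
    - [[0,0,-0.7],0,0.22]
    - [[0,0,-0.2],0,0.22]
    - [[0,0,0],0.735,0.22]
    - [[0,0,0],0.735,0.22]
    - [[0,0,0],0,0.22]

```text
t: 23.43
ee_pos: [571.3, 220.6, 130.6]
orientation: [0.002, 3.141, 0.0]
ft_force: [0.0, -0.2, -0.5]
width: 68.7
grasp_force: 0.0
```

Run:
```python
from h import *
d=grab('scene')
cv2.imwrite('pics/c6.png',cv2.resize(d['image'][80:220,350:490],(500,500),interpolation=2)[:,:,::-1])
```

```text
(no output)
```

View pics/c6.png

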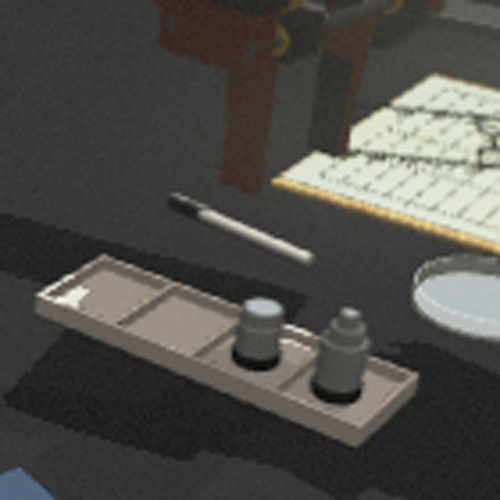

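The stubby one stands in its cell at crop (258,335). Next is the collared one, gripped on its collar.

Call:
move_arm:
  steps:
    - [[0,-0.3,0],0,0.22]
    - [[0.03,-0.93,0],0,0.22]
    - [[0.03,-0.93,0],0,0.22]
    - [[0.03,-0.93,0],0,0.22]
    - [[0.03,-0.93,0],0,0.22]
    - [[0.03,-0.93,0],0,0.22]
    - [[0.03,-0.93,0],0,0.22]
    - [[0.03,-0.93,0],0,0.22]
    - [[0.03,-0.93,0],0,0.22]
    - [[0.03,-0.93,0],0,0.22]
    - [[0.03,-0.93,0],0,0.22]
    - [[0.03,-0.93,0],0,0.22]
    - [[0.03,-0.93,0],0,0.22]
    - [[0.03,-0.93,0],0,0.22]
    - [[0.03,-0.93,0],0,0.22]
    - [[0.03,-0.93,0],0,0.22]
    - [[0.03,-0.93,0],0,0.22]
    - [[0.03,-0.93,0],0,0.22]
    - [[0,-0.27,0],0,0.22]
    - [[0,0,0],0,0.22]

```text
t: 25.15
ee_pos: [558.7, -190.6, 129.9]
orientation: [-0.001, -3.141, 0.0]
ft_force: [-0.0, -0.7, -0.9]
width: 68.5
grasp_force: 0.0
```

Call:
move_arm:
  steps:
    - [[0,0,0],0,0.22]
    - [[0,0,0.5],0,0.22]
    - [[0,0,0.8],0,0.22]
    - [[0,0,0.8],0,0.22]
    - [[0,0,0.8],0,0.22]
    - [[0,0,0.6],0,0.22]
    - [[0,0,0.4],0,0.22]
    - [[0,0,0.18],0,0.22]
    - [[0,0,0.1],0,0.22]
    - [[0,0,0],0,0.22]
    - [[0,0,0],0,0.22]

```text
t: 26.07
ee_pos: [559.6, -188.8, 26.2]
orientation: [-0.002, 3.141, -0.001]
ft_force: [0.2, -0.1, -0.3]
width: 68.7
grasp_force: 0.0
```

Call:
move_arm:
  steps:
    - [[0,0,0],0,0.35]
    - [[0,0,0],0,0.45]
    - [[0,0,0],0,0.5]
    - [[0,0,0],0,0.53]
    - [[0,0,0],0,0.56]
    - [[0,0,0],0,0.59]
    - [[0,0,0],0,0.62]
    - [[0,0,0],0,0.68]
    - [[0,0,0],0,0.8]
    - [[0,0,0],0,1]
    - [[0,0,0],0,1]
    - [[0,0,0],0,1]

```text
t: 27.07
ee_pos: [559.2, -189.0, 25.8]
orientation: [-0.002, 3.141, -0.0]
ft_force: [-1.1, -1.7, 3.8]
width: 34.3
grasp_force: 30.0
```

Call:
move_arm:
  steps:
    - [[0,0,-0.1],0,1]
    - [[0,0,-0.3],0,1]
    - [[0,0,-0.5],0,1]
    - [[0,0,-0.7],0,1]
    - [[0,0,-0.8],0,1]
    - [[0,0,-0.8],0,1]
    - [[0,0,-0.7],0,1]
    - [[0,0,-0.4],0,1]
    - [[0,0,-0.1],0,1]
    - [[0,0,0],0,1]

```text
t: 27.9
ee_pos: [559.5, -188.9, 136.7]
orientation: [-0.002, 3.14, -0.001]
ft_force: [-0.3, 0.5, -1.2]
width: 34.5
grasp_force: 30.0
```

Call:
move_arm:
  steps:
    - [[0,0.3,0],0,1]
    - [[0.1,0.92,0],0,1]
    - [[0.1,0.92,0],0,1]
    - [[0.1,0.92,0],0,1]
    - [[0.1,0.92,0],0,1]
    - [[0.1,0.92,0],0,1]
    - [[0.1,0.92,0],0,1]
    - [[0.1,0.92,0],0,1]
    - [[0.1,0.92,0],0,1]
    - [[0.1,0.92,0],0,1]
    - [[0.1,0.92,0],0,1]
    - [[0.1,0.92,0],0,1]
    - [[0.1,0.92,0],0,1]
    - [[0.1,0.92,0],0,1]
    - [[0.1,0.92,0],0,1]
    - [[0.1,0.92,0],0,1]
    - [[0.1,0.92,0],0,1]
    - [[0.1,0.92,0],0,1]
    - [[0,0.16,0],0,1]
    - [[0,0,0],0,1]

```text
t: 29.57
ee_pos: [515.1, 214.8, 134.5]
orientation: [0.006, -3.14, 0.001]
ft_force: [0.4, 0.2, -2.3]
width: 34.2
grasp_force: 30.0
```

Call:
move_arm:
  steps:
    - [[0,0,0],-0.735,1]
    - [[0,0,0],-0.735,1]
    - [[0,0,0.5],0,1]
    - [[0,0,0.8],0,1]
    - [[0,0,0.8],0,1]
    - [[0,0,0.8],0,1]
    - [[0,0,0.6],0,1]
    - [[0,0,0.4],0,1]
    - [[0,0,0.2],0,1]
    - [[0,0,0],0,1]
    - [[0,0,0],0,1]

```text
t: 30.48
ee_pos: [516.4, 213.3, 33.3]
orientation: [0.202, -3.135, 0.0]
ft_force: [-0.1, -0.3, -1.9]
width: 34.2
grasp_force: 30.0
```

Run:
```python
from h import *
d=grab('scene')
cv2.imwrite('pics/c7.png',cv2.resize(d['image'][80:220,350:490],(500,500),interpolation=2)[:,:,::-1])
```

```text
(no output)
```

View pics/c7.png

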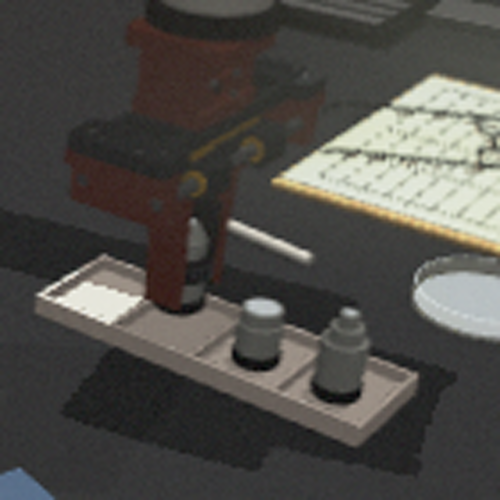

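The collared one is upright in the gripper over its cell, at crop (190,270).

Call:
move_arm:
  steps:
    - [[0,0,0.25],0,1]
    - [[0,0,0.18],0,1]
    - [[0,0,0.1],0,1]
    - [[0,0,0.06],0,1]
    - [[0,0,0.05],0,1]
    - [[0,0,0],0,1]
    - [[0,0,0],0,1]

```text
t: 31.12
ee_pos: [516.2, 213.6, 17.1]
orientation: [0.203, -3.135, 0.0]
ft_force: [-0.2, -0.7, -1.7]
width: 33.8
grasp_force: 30.0
```

Call:
move_arm:
  steps:
    - [[0,0,0.03],0,1]
    - [[0,0,0],0,1]
    - [[0,0,0],0,1]

```text
t: 31.37
ee_pos: [516.3, 213.6, 16.5]
orientation: [-0.203, 3.135, 0.0]
ft_force: [0.3, 0.2, -1.0]
width: 34.6
grasp_force: 30.0
```

Call:
move_arm:
  steps:
    - [[0,0,0.03],0,1]
    - [[0,0,0],0,1]
    - [[0,0,0],0,1]

```text
t: 31.62
ee_pos: [516.3, 213.7, 15.8]
orientation: [-0.203, 3.135, 0.0]
ft_force: [-0.3, 0.2, -0.0]
width: 34.7
grasp_force: 30.0
```

Call:
move_arm:
  steps:
    - [[0,0,0.02],0,1]
    - [[0,0,0],0,1]
    - [[0,0,0],0,1]

```text
t: 31.87
ee_pos: [516.4, 213.6, 15.8]
orientation: [-0.203, 3.135, 0.0]
ft_force: [-1.5, -1.1, 5.8]
width: 34.3
grasp_force: 30.0
```

Call:
move_arm:
  steps:
    - [[0,0,0],0,0.6]
    - [[0,0,0],0,0.58]
    - [[0,0,0],0,0.56]
    - [[0,0,0],0,0.54]
    - [[0,0,0],0,0.52]
    - [[0,0,0],0,0.51]
    - [[0,0,0],0,0.51]
    - [[0,0,-0.2],0,0.51]
    - [[0,0,-0.5],0,0.5]
    - [[0,0,-0.8],0,0.48]
    - [[0,0,-0.8],0,0.4]
    - [[0,0,-0.8],0,0.3]
    - [[0,0,-0.8],0,0.25]
    - [[0,0,-0.7],0,0.25]
    - [[0,0,-0.2],0,0.25]
    - [[0,0,0],0.735,0.25]
    - [[0,0,0],0.735,0.25]
    - [[0,0,0],0,0.25]

```text
t: 33.37
ee_pos: [516.1, 213.6, 135.5]
orientation: [0.002, 3.141, 0.0]
ft_force: [0.4, 0.3, 0.1]
width: 65.7
grasp_force: 0.0
```

Call:
move_arm:
  steps:
    - [[0,-0.3,0],0,0.25]
    - [[-0.23,-0.92,0],0,0.25]
    - [[-0.23,-0.92,0],0,0.25]
    - [[-0.23,-0.92,0],0,0.25]
    - [[-0.23,-0.92,0],0,0.25]
    - [[-0.23,-0.92,0],0,0.25]
    - [[-0.23,-0.92,0],0,0.25]
    - [[-0.23,-0.92,0],0,0.25]
    - [[-0.23,-0.92,0],0,0.25]
    - [[-0.23,-0.92,0],0,0.25]
    - [[-0.23,-0.92,0],0,0.25]
    - [[-0.23,-0.92,0],0,0.25]
    - [[-0.23,-0.92,0],0,0.25]
    - [[-0.23,-0.92,0],0,0.25]
    - [[-0.23,-0.92,0],0,0.25]
    - [[-0.23,-0.92,0],0,0.25]
    - [[-0.23,-0.92,0],0,0.25]
    - [[-0.23,-0.92,0],0,0.25]
    - [[0,-0.14,0],0,0.25]
    - [[0,0,0],0,0.25]

```text
t: 35.03
ee_pos: [613.8, -189.9, 134.7]
orientation: [0.0, -3.141, -0.0]
ft_force: [-0.3, 0.8, -1.1]
width: 66.0
grasp_force: 0.0
```

Run:
```python
from h import *
d=grab('scene')
a=d['image'][80:220,350:490];b=d['image'][130:310,170:350]
cv2.imwrite('pics/c8.png',np.hstack([cv2.resize(x,(400,400),interpolation=2) for x in(a,b)])[:,:,::-1])
```

```text
(no output)
```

View pics/c8.png

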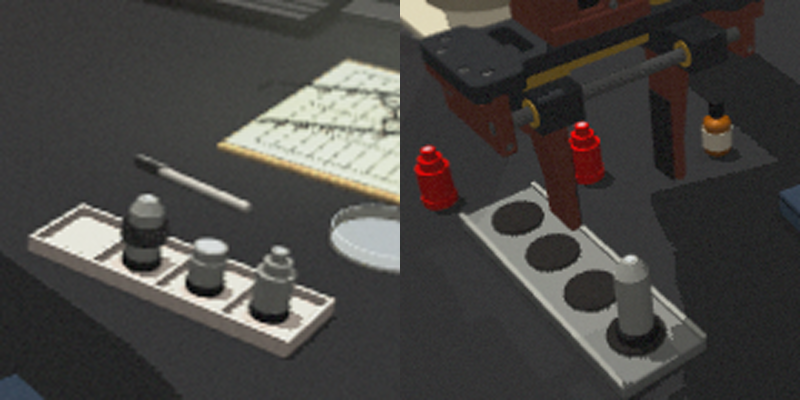

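Three objectives stand upright in the tray (crop left half), and the slender one remains on the plate at crop (632,300). I'll descend and grip it.

Call:
move_arm:
  steps:
    - [[0,0,0],0,0.25]
    - [[0,0,0.5],0,0.25]
    - [[0,0,0.8],0,0.25]
    - [[0,0,0.8],0,0.25]
    - [[0,0,0.7],0,0.25]
    - [[0,0,0.6],0,0.25]
    - [[0,0,0.4],0,0.25]
    - [[0,0,0.2],0,0.25]
    - [[0,0,0.1],0,0.25]
    - [[0,0,0],0,0.25]
    - [[0,0,0],0,0.25]

```text
t: 36.0
ee_pos: [614.9, -188.2, 33.3]
orientation: [-0.002, 3.141, -0.0]
ft_force: [0.5, 0.3, -0.6]
width: 65.8
grasp_force: 0.0
```

Call:
move_arm:
  steps:
    - [[0,0,0],0,0.4]
    - [[0,0,0],0,0.5]
    - [[0,0,0],0,0.58]
    - [[0,0,0],0,0.62]
    - [[0,0,0],0,0.65]
    - [[0,0,0],0,0.68]
    - [[0,0,0],0,0.71]
    - [[0,0,0],0,0.74]
    - [[0,0,0],0,0.8]
    - [[0,0,0],0,1]
    - [[0,0,0],0,1]
    - [[0,0,0],0,1]

```text
t: 37.0
ee_pos: [614.4, -188.3, 32.7]
orientation: [0.002, -3.142, -0.0]
ft_force: [-0.0, 0.2, 0.1]
width: 22.6
grasp_force: 30.0
```

Call:
move_arm:
  steps:
    - [[0,0,-0.1],0,1]
    - [[0,0,-0.3],0,1]
    - [[0,0,-0.5],0,1]
    - [[0,0,-0.7],0,1]
    - [[0,0,-0.8],0,1]
    - [[0,0,-0.8],0,1]
    - [[0,0,-0.7],0,1]
    - [[0,0,-0.4],0,1]
    - [[0,0,-0.1],0,1]
    - [[0,0,0],0,1]

```text
t: 37.83
ee_pos: [614.8, -188.4, 143.9]
orientation: [-0.002, 3.14, -0.001]
ft_force: [-0.8, 0.1, -1.9]
width: 23.1
grasp_force: 30.0
```

Call:
move_arm:
  steps:
    - [[0,0.3,0],0,1]
    - [[0.36,0.9,0],0,1]
    - [[0.36,0.9,0],0,1]
    - [[0.36,0.9,0],0,1]
    - [[0.36,0.9,0],0,1]
    - [[0.36,0.9,0],0,1]
    - [[0.36,0.9,0],0,1]
    - [[0.36,0.9,0],0,1]
    - [[0.36,0.9,0],0,1]
    - [[0.36,0.9,0],0,1]
    - [[0.36,0.9,0],0,1]
    - [[0.36,0.9,0],0,1]
    - [[0.36,0.9,0],0,1]
    - [[0.36,0.9,0],0,1]
    - [[0.36,0.9,0],0,1]
    - [[0.36,0.9,0],0,1]
    - [[0.36,0.9,0],0,1]
    - [[0.36,0.9,0],0,1]
    - [[0.04,0.18,0],0,1]
    - [[0,0,0],0,1]

```text
t: 39.5
ee_pos: [458.7, 207.2, 141.8]
orientation: [0.006, -3.14, 0.001]
ft_force: [0.0, -0.2, -0.6]
width: 23.1
grasp_force: 30.0
```

Call:
move_arm:
  steps:
    - [[0,0,0],-0.735,1]
    - [[0,0,0],-0.735,1]
    - [[0,0,0.5],0,1]
    - [[0,0,0.8],0,1]
    - [[0,0,0.8],0,1]
    - [[0,0,0.8],0,1]
    - [[0,0,0.6],0,1]
    - [[0,0,0.4],0,1]
    - [[0,0,0.2],0,1]
    - [[0,0,0],0,1]
    - [[0,0,0],0,1]

```text
t: 40.42
ee_pos: [460.2, 205.8, 40.3]
orientation: [0.202, -3.135, 0.0]
ft_force: [-0.2, 0.2, -1.2]
width: 23.1
grasp_force: 30.0
```

Run:
```python
from h import *
d=grab('scene')
cv2.imwrite('pics/c9.png',cv2.resize(d['image'][80:220,350:490],(500,500),interpolation=2)[:,:,::-1])
```

```text
(no output)
```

View pics/c9.png

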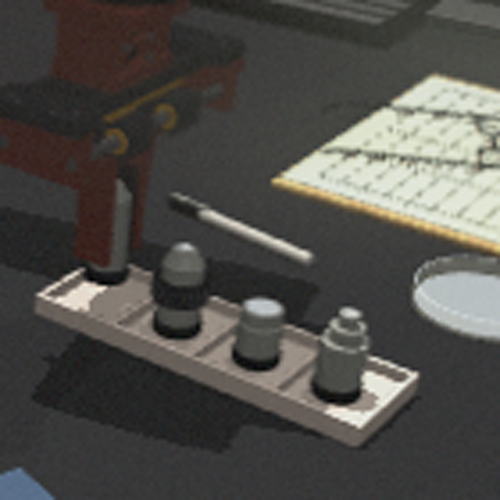

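The slender one is held upright above the near cell, at crop (110,240). The other three are standing.

Call:
move_arm:
  steps:
    - [[0,0,0.25],0,1]
    - [[0,0,0.18],0,1]
    - [[0,0,0.1],0,1]
    - [[0,0,0.06],0,1]
    - [[0,0,0.05],0,1]
    - [[0,0,0],0,1]
    - [[0,0,0],0,1]

```text
t: 41.05
ee_pos: [459.9, 206.0, 24.2]
orientation: [0.203, -3.135, 0.0]
ft_force: [0.5, 0.6, -1.1]
width: 23.1
grasp_force: 30.0
```

Call:
move_arm:
  steps:
    - [[0,0,0.03],0,1]
    - [[0,0,0],0,1]
    - [[0,0,0],0,1]

```text
t: 41.3
ee_pos: [460.0, 206.0, 23.5]
orientation: [-0.203, 3.135, 0.0]
ft_force: [0.1, -0.2, -0.7]
width: 22.9
grasp_force: 30.0
```

Call:
move_arm:
  steps:
    - [[0,0,0.03],0,1]
    - [[0,0,0],0,1]
    - [[0,0,0],0,1]

```text
t: 41.55
ee_pos: [459.9, 206.0, 22.7]
orientation: [0.203, -3.135, -0.0]
ft_force: [0.0, 0.1, -1.0]
width: 23.0
grasp_force: 30.0
```

Call:
move_arm:
  steps:
    - [[0,0,0.02],0,1]
    - [[0,0,0],0,1]
    - [[0,0,0],0,1]

```text
t: 41.8
ee_pos: [460.0, 206.1, 22.6]
orientation: [-0.203, 3.135, 0.0]
ft_force: [-1.1, -0.9, 6.0]
width: 23.0
grasp_force: 30.0
```

Call:
move_arm:
  steps:
    - [[0,0,0],0,0.73]
    - [[0,0,0],0,0.71]
    - [[0,0,0],0,0.68]
    - [[0,0,0],0,0.65]
    - [[0,0,0],0,0.6]
    - [[0,0,0],0,0.55]
    - [[0,0,0],0,0.55]
    - [[0,0,-0.2],0,0.55]
    - [[0,0,-0.5],0,0.55]
    - [[0,0,-0.8],0,0.5]
    - [[0,0,-0.8],0,0.4]
    - [[0,0,-0.8],0,0.3]
    - [[0,0,-0.8],0,0.25]
    - [[0,0,-0.8],0,0.25]
    - [[0,0,-0.5],0,0.25]
    - [[0,0,-0.2],0,0.25]
    - [[0,0,0],0,0.25]
    - [[0,0,0],0,0.25]

```text
t: 43.3
ee_pos: [459.7, 206.0, 157.0]
orientation: [0.203, -3.135, -0.0]
ft_force: [0.2, -0.9, -0.8]
width: 66.0
grasp_force: 0.0
```

Run:
```python
from h import *
d=grab('scene')
cv2.imwrite('pics/c10.png',cv2.resize(d['image'][80:220,350:490],(500,500),interpolation=2)[:,:,::-1])
```

```text
(no output)
```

View pics/c10.png

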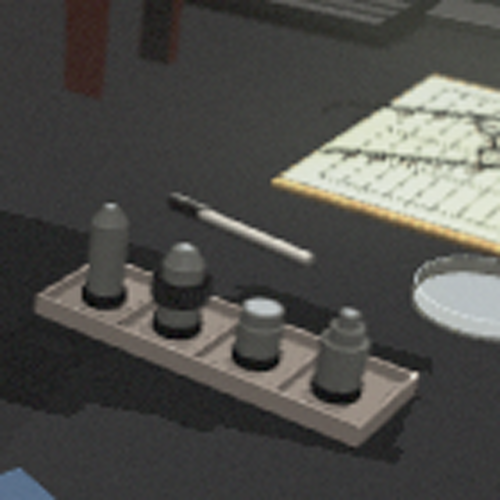

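All four stand upright in reversed order: slender (107,255), collared (180,290), stubby (258,335), stepped (340,355). The gripper is clear.

```bash
python3 -c "
from workcell import ctrl
print(ctrl.close_job())"
```

```text
the job is handed in; nothing more can be done
None
```

The job is handed in at about 43 s: all four objectives stand upright in the tray in reverse order, stepped in the farthest cell, then stubby, collared and slender in the nearest; none fell, and I did not touch the red look-alikes.

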